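Square a tray of sauce jars into the packing jig

ROBOT

A 6-joint arm with a two-finger parallel gripper is mounted at the origin on the work surface. World frame = base frame: x ahead of the robot, y to its left, z up, the work surface at z = 0. Lengths are in mm, angles in rad, forces in N, time in s.
With the tool pointing down it reaches from about 350 to 975 mm from the base axis. Payload 7.1 kg.
Tool frame: the origin (TCP) lies on the front face of the gripper's body, between the roots of the fingers; the fingertips stand 80 mm ahead of it and the grasp point (between the pads) lies 61 mm ahead of it (env.tips_ahead is the distance from the TCP to the fingertips, in mm); z points along the fingers, y is the line along which they close (so a half turn about z gives the same grasp; the last joint's range is limited). The gripper opens to 88 mm and grips with 3 to 60 N. Pads are 20 mm wide; open, the fingers measure 115 mm over their backs; the gripper's body (75 mm by 178 mm) begins 61 mm behind the grasp point.
Start: joints at [1.124, 0.423, 1.63, -0, 1.089, -0.019], TCP at [259.262, 568.673, 302.675] pointing down, gripper open.
Joint ranges: [-3, 3], [-0.9, 2.11], [0.09, 2.58], [-1.31, 4.45], [0.11, 2.69], [-2.54, 2.54]. Speed limits (rad/s): [2.39, 2.39, 3.01, 3.14, 3.14, 3.14].

INTERFACE

Orientations are given as a unit quaternion [x, y, z, w].
In Python, from station import env, set_gripper, viewer, workorder gives the robot as it stands. Calls block until the motion is done:
- env.reach(position, orientation): joint-space move of the TCP to a pose.
- env.move_l(position, rot=None, rate=150, f_stop=None): straight line of the TCP; rot=None keeps the orientation; rate is the mean speed in mm/s. With f_stop (N) it stops when the force on the tool has changed by that much, and returns True; else False.
- env.move_joints(angles): joint-space move.
- set_gripper(opening): finger opening in mm; the grip force is fixed at half the most; returns when the fingers have stopped.
- env.hold(seconds).
- env.ik(position, orientation): joint angles nearest the present ones, or None.
- env.read_state(): the state.
- viewer.camera(name): name is "side" or "top" or "wrist"; returns the picture (420x560x3 uint8, blue, green, red); there is no depth.
- viewer.camera_params(name): a dict with "fx", "fy", "cx", "cy" (pixels), "pose" (4x4, takes a point from camera to world coordinates); the wrist camera has in their place "tool_from_camera" (4x4, takes a point from camera to tool coordinates, whose origin is the TCP and whose axes are the flange's). Camera axes: x right, y up, looking along -z (the intrinsics and any distortion apply to the point x, -y, -z); pixel columns grow to the right and rows downward; lengths in mm; the calibration is good to about 2 mm. The wrist camera is an equidistant fisheye: a pixel r from the principal point sees the ray r / f radians off the axis. A picture is of the moment at which its call begins: read the wrist's pose just before it. camera_params takes no time and is no camera call.
A pose or a line that the arm cannot do raises env.IKError and nothing moves.
- workorder.sign_off(): hands the job in; it is judged then, once.
The state is a dict: "time_s": time; "qpos": joint angles; "dq": joint speeds; "tau": joint torques, N m; "tool_pos": TCP position; "orientation": TCP orientation; "force": force on the tool from outside, world axes, zero at the start; "wrist_torque": the same for the moment, N m; "width": finger opening in mm; "grip_force": force on a finger pad.
Only numpy, scipy, OpenCV 4.12 (cv2) and the standard library are available. Lean on these libraries where they do the work, as an engineer would, in place of code of your own. Each camera call takes 0.05 s, during which the arm holds its last target. There are 200 camera calls.

TASK

Push the cardboard tray of sauce jars along the bench into the corner of the packing jig, until its long side lies flush against the brown wooden rail and its short end flush against the blue stop block, whichever end of the rail that block is at. Only push on the outside of the tray: do not lift or tip it, and do not take hold of or push on the jars in it. Leave the two sauce bottles and the label roll where they stand, and finish clear of the tray.

Things in the scene. Friction and masses are not known exactly. Their poses are not given: they have to be found in the camera images.
- tray: Loose open cardboard tray with six jars in two rows of three; 88 mm along its x, 128 mm along its y (long side), walls 45 mm high; 0.5 to 0.9 kg in all, slides under about 2.5 to 6.5 N. Origin: centre of its underside; z up. It starts on the robot's side of the rail, its centre 115 to 135 mm from the rail's face, turned up to 0.3 rad out of square with it.
- jars: The six orange jars with black lids fixed in the tray (they move with it); jar diameter 37 mm, lids reach 66 mm above the bench and the jars stand 5 mm inside the tray's outer faces. Same origin and axes as the tray. Not to be pushed or held.
- rail: Brown wooden rail fixed to the bench, 520 mm along its y, 30 mm thick, 30 mm high. Origin: at bench level, middle of the face that looks toward the robot; its x points away from the robot through the rail, which fills x = 0 to 30 mm, so the tray belongs at negative x.
- stop: Blue stop block fixed to the bench at right angles to the rail, one end on the rail's face, near the rail's left (+y) or right (-y) end; 100 mm along its x, 30 mm along its y, 30 mm high. Origin: centre of its underside, 225 mm along the rail from the rail's origin, 50 mm out from its face; axes parallel to the rail's. The tray goes on its side nearer the rail's middle.
- roll: Loose white and yellow label roll standing on its flat end, 64 mm diameter, 50 mm high, in front of the rail at the end where the stop block is not. Origin: centre of its underside. Leave alone.
- bottle_a: Loose sauce bottle standing behind the rail (beyond it from the robot), 46 mm diameter, 150 mm high. Origin: centre of its underside. Leave alone.
- bottle_b: Loose sauce bottle like the other, standing at the robot's right (-y), nearer to the robot than the rail. Origin: centre of its underside. Leave alone.
Not all that is in view belongs to the job. Of the things shaped like the tray, the cardboard one is meant.

How it is judged:
By the outcome, as a careful person would: the job done as asked, in the order asked, and still so for the second after the job is handed in, with the robot touching nothing.
It also fails if it takes over 48 s, if anything falls off the work surface, if the arm or the gripper's body presses on something with over 40 N, if the wrist force passes 120 N, or if a joint passes its speed limit or range.

## Working session

There is one attempt and no reset: what is moved stays moved. The work goes in short steps, each a Python script; the robot and the scene stay as the last script left them, time stands still between calls to the robot, and variables do not carry over. Pictures are saved under pics/ and viewed, at most 10 in all, crops included, and the job is handed in when it is done.

```bash
ls; mkdir -p pics; python3 - <<'E'
from station import env, viewer
import cv2,numpy as np
np.set_printoptions(precision=4,suppress=True)
for n in("top","side"):
    cv2.imwrite(f"pics/{n}0.png",viewer.camera(n)); p=viewer.camera_params(n); print(n,p)
print(viewer.camera_params("wrist"))
s=env.read_state();print(s["time_s"],s["orientation"],s["width"])
E
```

```text
pics
top {'fx': 488.6640522202851, 'fy': 488.6640522202851, 'cx': 277.4470398755027, 'cy': 213.0897672765132, 'pose': array([[  -0.0286,    0.9966,   -0.0766,  516.8377],
       [  -0.9993,   -0.0303,   -0.0218,  -42.6563],
       [  -0.024 ,    0.076 ,    0.9968, 1146.5004],
       [   0.    ,    0.    ,    0.    ,    1.    ]])}
side {'fx': 471.08617592511683, 'fy': 471.08617592511683, 'cx': 283.0825346595152, 'cy': 207.4654398389758, 'pose': array([[ -0.9913,   0.1085,  -0.0739, 516.2731],
       [ -0.1295,  -0.7151,   0.6869, 781.9838],
       [  0.0217,   0.6905,   0.723 , 897.4753],
       [  0.    ,   0.    ,   0.    ,   1.    ]])}
{'fx': 325.19226210127806, 'fy': 325.19226210127806, 'cx': 275.7471547480522, 'cy': 211.87889165907774, 'tool_from_camera': array([[ -0.0002,   0.9594,   0.282 ,  77.7323],
       [  1.    ,   0.0002,  -0.0002,  -2.2107],
       [ -0.0002,   0.282 ,  -0.9594, -81.6611],
       [  0.    ,   0.    ,   0.    ,   1.    ]])}
0.1 [ 0.2123  0.9772 -0.0006 -0.0002] 87.919320723591
```

View pics/top0.png

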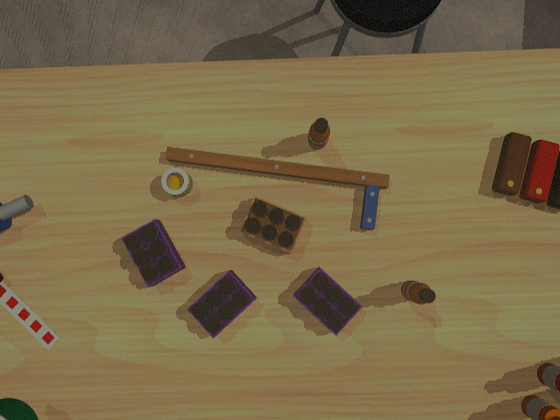

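View pics/side0.png

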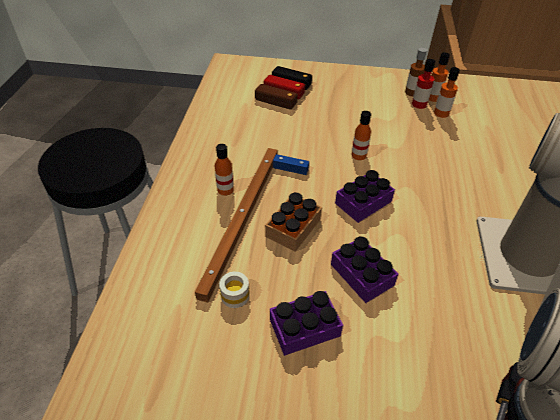

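The brown cardboard tray is at top (273,225). The three purple trays at (153,253), (223,304) and (328,300) are lookalikes. The blue stop is at the rail's right (-y) end, (370,207). I'll measure these and confirm with an enlarged crop.

```bash
cat > h.py <<'E'
import cv2,numpy as np
from station import env, viewer
np.set_printoptions(precision=1,suppress=True)
def ray(n,px,z):
    p=viewer.camera_params(n);px=np.atleast_2d(px).astype(float)
    d=np.c_[(px[:,0]-p["cx"])/p["fx"],-(px[:,1]-p["cy"])/p["fy"],-np.ones(len(px))]@p["pose"][:3,:3].T
    o=p["pose"][:3,3];return (o+d*((z-o[2])/d[:,2])[:,None])[:,:2]
def blobs(img,lo,hi,amin):
    m=cv2.inRange(cv2.cvtColor(img,cv2.COLOR_BGR2HSV),lo,hi)
    cs=cv2.findContours(m,cv2.RETR_EXTERNAL,cv2.CHAIN_APPROX_NONE)[0]
    return [c for c in cs if cv2.contourArea(c)>amin]
def box(c,z,n="top"):
    r=cv2.minAreaRect(ray(n,c[:,0],z).astype(np.float32));return r
E
python3 - <<'E'
from h import *
img=cv2.imread("pics/top0.png")
c=img[120:345,110:440]; cv2.imwrite("pics/crop0.png",cv2.resize(c,None,fx=2.4,fy=2.4,interpolation=cv2.INTER_CUBIC))
hsv=cv2.cvtColor(img,cv2.COLOR_BGR2HSV)
for n,(x,y) in dict(rail=(230,159),rail2=(330,174),stop=(370,205),bench=(300,260),traywall=(287,247),purple=(340,275),lid=(265,224),shadow=(250,240)).items(): print(n,hsv[y,x])
E
```

```text
rail [ 14 163 108]
rail2 [ 13 153 112]
stop [110 100  92]
bench [ 21 108 139]
traywall [ 14 150  73]
purple [ 19 117 139]
lid [ 13 121  80]
shadow [ 18 126  89]
```

View pics/crop0.png

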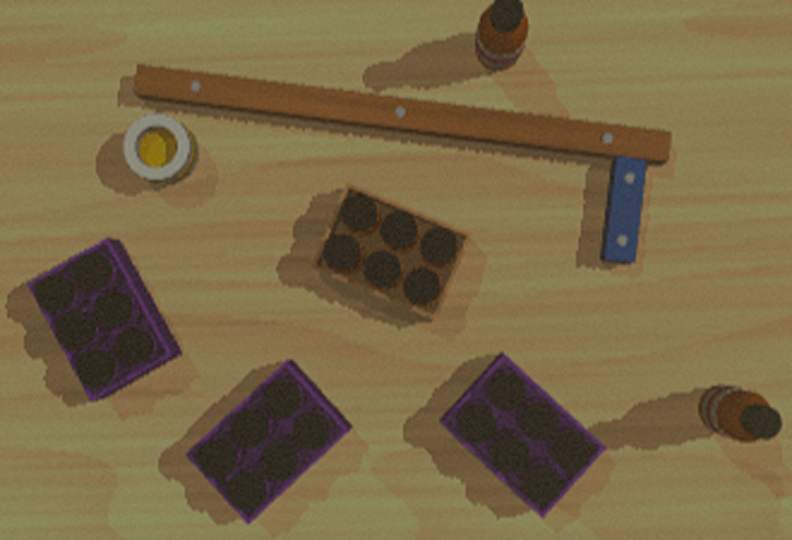

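The crop confirms it: the brown cardboard tray with brown rims is at crop (395,250), full-image (273,225), and the other three have purple walls. The stop is at crop (623,210) and bottle_a's base is near crop (497,60).

```bash
python3 - <<'E'
from h import *
img=cv2.imread("pics/top0.png")
cs=[c for c in blobs(img,(8,140,88),(17,255,200),600)]
for c in cs: print("rail?",cv2.boundingRect(c),box(c,30))
for c in blobs(img,(100,70,60),(125,255,255),200): print("stop",cv2.boundingRect(c),box(c,30))
for c in blobs(img,(0,0,0),(180,255,56),60):
    x,y,w,h=cv2.boundingRect(c)
    if 100<x<450 and 110<y<340: 
        print("dark",(x,y,w,h),ray("top",[(x+w/2-.5,y+h/2-.5)],66)[0])
for c in blobs(img,(125,50,20),(165,255,255),60): print("purple",cv2.boundingRect(c),box(c,45))
print("btlA/b base approx",ray("top",[(317,146),(412,291),(175,181)],0))
E
```

```text
rail? (166, 147, 223, 40) ((710.2658081054688, -19.26715087890625), (518.1046752929688, 28.666484832763672), 80.8881607055664)
stop (362, 185, 17, 44) ((610.3828735351562, -230.5763397216797), (27.911815643310547, 98.2320556640625), 80.8121109008789)
dark (419, 289, 16, 13) [ 411.5 -338. ]
dark (190, 274, 60, 61) [403.9 113.7]
dark (299, 273, 60, 59) [ 402.  -124.9]
dark (278, 231, 15, 16) [543.2 -34.1]
dark (262, 225, 15, 15) [558.5   0.8]
dark (124, 224, 55, 60) [518.6 263.9]
dark (245, 217, 15, 16) [576.3  38.1]
dark (285, 215, 15, 15) [579.2 -50.7]
dark (268, 208, 16, 16) [594.7 -14.6]
dark (252, 200, 15, 16) [613.6  21.6]
dark (314, 118, 14, 15) [ 795.2 -121.4]
purple (188, 270, 68, 68) ((403.3443908691406, 112.30463409423828), (87.65785217285156, 131.43170166015625), 41.05347442626953)
purple (294, 268, 68, 67) ((402.7699890136719, -123.75196838378906), (129.02503967285156, 87.39065551757812), 45.75654602050781)
purple (121, 219, 64, 68) ((521.8121337890625, 265.82952880859375), (129.22850036621094, 95.61554718017578), 28.081972122192383)
btlA/b base approx [[ 761.8 -116.1]
 [ 415.1 -323.3]
 [ 688.9  223.7]]
```

```bash
cat >> h.py <<'E'
T=np.radians(90-80.85)
EX=np.array([np.cos(T),-np.sin(T)]);EY=np.array([np.sin(T),np.cos(T)])
O=np.array([710.27,-19.27])-15*EX
Q=[np.sin(T/2),np.cos(T/2),0,0]
def P(u,v,z): return [*(O+u*EX+v*EY),z]
def rf(w): w=np.atleast_2d(w)-O; return np.c_[w@EX,w@EY]
def tool():
    s=env.read_state();return rf(s["tool_pos"][:2])[0],s["tool_pos"][2],s["force"],s["time_s"]
def tray(name):
    img=viewer.camera("top");cv2.imwrite(f"pics/{name}.png",img)
    L=[]
    for c in blobs(img,(0,0,0),(180,255,56),60):
        x,y,w,h=cv2.boundingRect(c)
        if 12<=w<=19 and 12<=h<=19: L.append(ray("top",[(x+w/2-.5,y+h/2-.5)],66)[0])
    L=rf(np.array(L));L=L[(L[:,0]<0)&(L[:,0]>-180)&(abs(L[:,1])<230)]
    m=L.mean(0); (w,h),a=cv2.minAreaRect(L.astype(np.float32))[1:]
    print("lids",len(L),"centre uv",m,"spread",(w,h),"angle deg",a);return m
E
cat > p1.py <<'E'
from h import *
from station import set_gripper
print(env.ik(P(-200,0,92),Q),rf([577.6,-6.5]))
env.reach(P(-202,0,175),Q)
env.move_l(P(-202,0,92),rate=120)
print(tool())
print(env.move_l(P(-82,0,92),rate=50,f_stop=15)); print(tool())
env.hold(.2)
env.move_l(P(-125,0,92),rate=120); env.move_l(P(-150,0,175),rate=150)
print(tool())
tray("after1")
E
python3 p1.py
```

```text
[ 0.   0.6  2.  -0.   0.5 -1.4] [[-118.    -8.5]]
(array([-201.7,    0.2]), np.float64(92.29957562538449), array([-0.2, -0.3,  0.5]), 3.1417)
True
(array([-99.7,  -0. ]), np.float64(91.46403664579377), array([0.1, 0.7, 0.2]), 4.9583)
(array([-149.8,   -0. ]), np.float64(174.7533141614563), array([0.6, 0.6, 0.3]), 6.2333)
lids 4 centre uv [-33.5   9.1] spread (36.17243957519531, 79.86526489257812) angle deg 0.6154237985610962
```

View pics/after1.png

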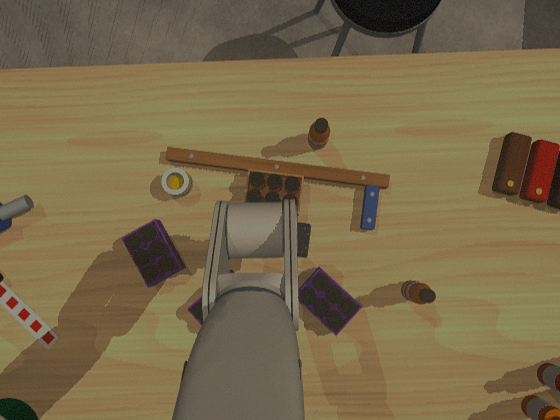

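The tray now lies against the rail, lids at (257–293, 180–190), with the tool at the expected contact distance. The bottles and roll haven't moved. Next I'll push along the rail with closed fingers, then press gently against the rail again.

```bash
cat > p2.py <<'E'
from h import *
from station import set_gripper
env.move_l(P(-46,104,175),rate=200); set_gripper(0)
env.move_l(P(-46,104,92),rate=150); print(tool())
print(env.move_l(P(-46,-57,92),rate=50,f_stop=15)); print(tool())
env.move_l(P(-46,-45,92),rate=100); env.move_l(P(-46,-45,175),rate=150)
env.move_l(P(-150,-45,175),rate=200); print(tool())
set_gripper(88)
env.move_l(P(-150,60,220),rate=200)
tray("after2"); print(tool())
E
python3 p2.py
```

```text
(array([-45.6, 104.1]), np.float64(92.4117014908809), array([ 0.2, -0.7, -0. ]), 9.2083)
False
(array([-46.1, -56.9]), np.float64(91.96202365162985), array([-0.7,  5.1,  0.1]), 12.575)
(array([-149.,  -45.]), np.float64(174.87108703264937), array([0.5, 0.1, 0.6]), 14.2083)
lids 6 centre uv [ -44.7 -130.5] spread (40.449459075927734, 80.43819427490234) angle deg 0.900714099407196
(array([-150.5,   59.2]), np.float64(219.37899125466595), array([-0. ,  0. ,  0.7]), 16.3583)
```

View pics/after2.png

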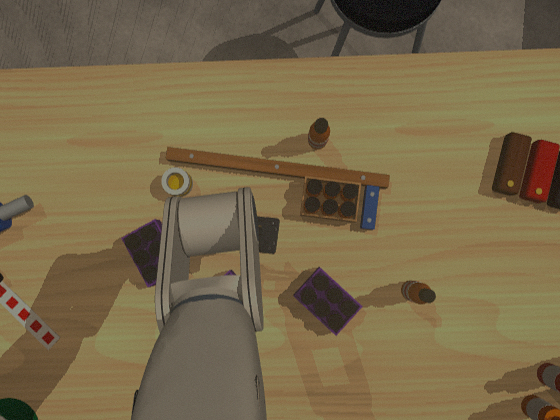

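The tray at (333,198) sits on the rail about 15 mm short of the stop at (370,207). I'll finish the push, press to the rail, then press to the stop once more.

```bash
cat > p3.py <<'E'
from h import *
from station import set_gripper
def stop_push(f):
    set_gripper(0)
    env.move_l(P(-46,-44,175),rate=250); env.move_l(P(-46,-44,92),rate=150)
    print("stop",env.move_l(P(-46,-85,92),rate=30,f_stop=f),tool()); env.hold(.1)
    env.move_l(P(-46,-44,92),rate=100); env.move_l(P(-46,-44,175),rate=200)
stop_push(18)
env.move_l(P(-122,-138,175),rate=250); set_gripper(80)
env.move_l(P(-122,-138,92),rate=150)
print("rail",env.move_l(P(-85,-138,92),rate=30,f_stop=18),tool()); env.hold(.1)
env.move_l(P(-122,-138,92),rate=100); env.move_l(P(-122,-138,175),rate=200)
stop_push(15)
env.move_l(P(-150,80,220),rate=250)
tray("after3"); print(tool())
img=cv2.imread("pics/after3.png")
cv2.imwrite("pics/crop3.png",cv2.resize(img[140:250,280:410],None,fx=5,fy=5,interpolation=cv2.INTER_CUBIC))
s=viewer.camera("side");cv2.imwrite("pics/side3.png",s)
E
python3 p3.py
```

```text
stop True (array([-45.9, -71.9]), np.float64(92.08366344688764), array([0.4, 4.1, 3.8]), 20.1)
rail True (array([ -99.3, -137.9]), np.float64(91.25826671723655), array([-0.3, -0.5, -0.3]), 24.6333)
stop True (array([-46., -72.]), np.float64(91.8903575959477), array([0.4, 3.2, 2.9]), 29.1833)
lids 6 centre uv [ -44.4 -145.3] spread (41.66764450073242, 80.18482971191406) angle deg 0.7518698573112488
(array([-149.6,   79.3]), np.float64(219.35267475098624), array([-0.1,  0.6, -0.6]), 31.1583)
```

View pics/crop3.png

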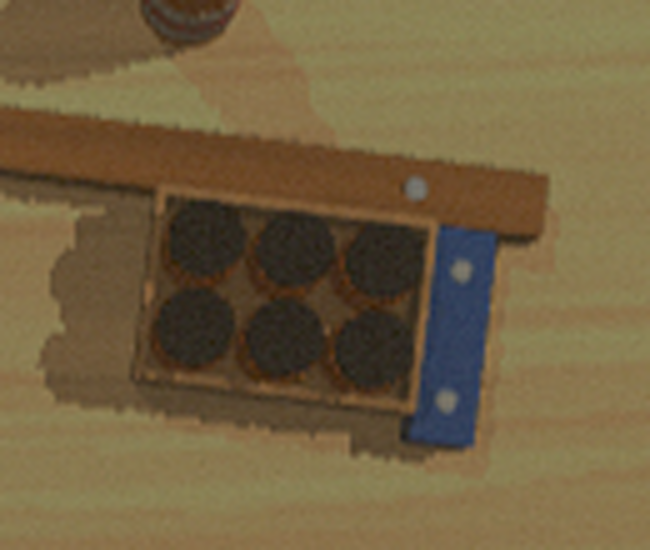

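View pics/side3.png

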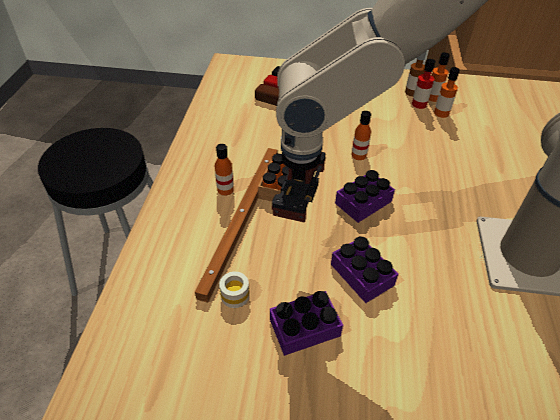

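The crop shows the tray flush along the rail (edge from (160,185) to (435,220)) and against the stop (x≈430). The side view shows the bottles, roll and purple trays where they were, and the gripper clear. The measured centre is (-44.4, -145.3), against a target of (-44, -146).

```bash
python3 -c "
from station import workorder
print(workorder.sign_off())"
```

```text
the job is handed in; nothing more can be done
None
```

The cardboard tray is flush in the jig corner against the brown rail and the blue stop block, measured within about 1 mm of target; the bottles and roll look unmoved, the gripper is clear, and I handed the job in at about 31 s.

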